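# Park the demo toys in their display trays

### The job

Children have left the shop's four wooden demo vehicles all over the counter: put each one back in the display tray of its own colour, standing on its wheels flat on the tray floor, lengthwise and wholly inside the white lip (nose either way). Set each one down rather than dropping it, never tip one over, and leave the game box and the roll of price labels where they are.

Things in the scene. Friction and masses are not known exactly. Their poses are not given: they have to be found in the camera images.
- fire_engine: Wooden toy red fire engine with a white ladder and a blue light bar on its roof: 90 mm long (x), 44 wide (y; 46 over the fixed wheels), 52 high, 0.1-0.2 kg. Origin on the ground under its middle, z up, x to the nose. Its long sides are flat, upright, 44 mm apart at mid-length (x +-15 mm), 8 to 45 mm above ground: grip there from above across y, about 32 mm up. Starts upright on the counter, heading within 70 degrees of straight ahead (+x).
- bus: Wooden toy blue bus with a row of dark windows and two white roof hatches: 90 mm long (x), 44 wide (y; 46 over the fixed wheels), 54 high, 0.1-0.2 kg. Origin on the ground under its middle, z up, x to the nose. Its long sides are flat, upright, 44 mm apart at mid-length (x +-15 mm), 8 to 45 mm above ground: grip there from above across y, about 32 mm up. Starts upright on the counter, heading within 70 degrees of straight ahead (+x).
- dump_truck: Wooden toy green dump truck, taller cab at the nose, brown load on its bed: 90 mm long (x), 44 wide (y; 46 over the fixed wheels), 53 high, 0.1-0.2 kg. Origin on the ground under its middle, z up, x to the nose. Its long sides are flat, upright, 44 mm apart at mid-length (x +-15 mm), 8 to 45 mm above ground: grip there from above across y, about 32 mm up. Starts upright on the counter, heading within 70 degrees of straight ahead (+x).
- taxi: Wooden toy yellow taxi with a white roof sign: 90 mm long (x), 44 wide (y; 46 over the fixed wheels), 56 high, 0.1-0.2 kg. Origin on the ground under its middle, z up, x to the nose. Its long sides are flat, upright, 44 mm apart at mid-length (x +-15 mm), 8 to 45 mm above ground: grip there from above across y, about 32 mm up. Starts upright on the counter, heading within 70 degrees of straight ahead (+x).
- tray_red: Shallow tray, red floor with white dashes, white lip; home of the fire engine. Fixed. 122 (x) x 74 (y) mm outside, 114 x 66 inside the lip. Origin under its centre at counter level. Floor top 3 mm, lip top 8 mm above the counter, lip 4 mm thick: keep fingertips above the lip when letting go. Long side within 21 degrees of straight ahead (+x).
- tray_blue: Shallow tray, blue floor with white dashes, white lip; home of the bus. Fixed. 122 (x) x 74 (y) mm outside, 114 x 66 inside the lip. Origin under its centre at counter level. Floor top 3 mm, lip top 8 mm above the counter, lip 4 mm thick: keep fingertips above the lip when letting go. Long side within 21 degrees of straight ahead (+x).
- tray_green: Shallow tray, green floor with white dashes, white lip; home of the dump truck. Fixed. 122 (x) x 74 (y) mm outside, 114 x 66 inside the lip. Origin under its centre at counter level. Floor top 3 mm, lip top 8 mm above the counter, lip 4 mm thick: keep fingertips above the lip when letting go. Long side within 21 degrees of straight ahead (+x).
- tray_yellow: Shallow tray, yellow floor with white dashes, white lip; home of the taxi. Fixed. 122 (x) x 74 (y) mm outside, 114 x 66 inside the lip. Origin under its centre at counter level. Floor top 3 mm, lip top 8 mm above the counter, lip 4 mm thick: keep fingertips above the lip when letting go. Long side within 21 degrees of straight ahead (+x).
- puzzle_carton: Bystander: flat cardboard game box with an orange top, 140 (x) x 100 (y) x 45 mm, loose, at the right edge of the work. Origin under its centre. Leave it where it is.
- label_roll: Bystander: cream roll of price labels lying flat, a ring of 76 mm diameter and 30 mm height, loose, at the left edge of the work. Origin under its centre. Leave it where it is.
There are look-alikes about, which are no part of the job. There is more than one size of the bus; the one meant has the size given above.

How it is judged:
At the end, for the whole second after the job is handed in: Each vehicle stands on the floor of the tray of its colour: centre within 15 mm along and 13 mm across the tray's centre, long axis within 0.3 rad of the tray's (either way round), all wheels on the tray floor (origin less than 5.5 mm above the counter, tilt under 0.06 rad), at rest and released (x of fire_engine in the frame of tray_red between -0.015 and 0.015 m and y of fire_engine in the frame of tray_red between -0.013 and 0.013 m and z of fire_engine in the frame of tray_red below 0.0055 m and angle between each of fire_engine, bus, dump_truck, taxi's own z axis and vertical below 0.06 rad and angle between the x axis of fire_engine and the x axis of tray_red, either way round below 0.3 rad and linear speed of each of fire_engine, bus, dump_truck, taxi below 0.02 m/s and x of bus in the frame of tray_blue between -0.015 and 0.015 m and y of bus in the frame of tray_blue between -0.013 and 0.013 m and z of bus in the frame of tray_blue below 0.0055 m and angle between the x axis of bus and the x axis of tray_blue, either way round below 0.3 rad and x of dump_truck in the frame of tray_green between -0.015 and 0.015 m and y of dump_truck in the frame of tray_green between -0.013 and 0.013 m and z of dump_truck in the frame of tray_green below 0.0055 m and angle between the x axis of dump_truck and the x axis of tray_green, either way round below 0.3 rad and x of taxi in the frame of tray_yellow between -0.015 and 0.015 m and y of taxi in the frame of tray_yellow between -0.013 and 0.013 m and z of taxi in the frame of tray_yellow below 0.0055 m and angle between the x axis of taxi and the x axis of tray_yellow, either way round below 0.3 rad); the robot touches nothing.
It fails at once if a toy vehicle is let go of (or falls) more than 30 mm above the counter ((height (world z) of fire_engine above 0.03 m and contact force between fire_engine and the fingers below 0.01 N) or (height (world z) of bus above 0.03 m and contact force between bus and the fingers below 0.01 N) or (height (world z) of dump_truck above 0.03 m and contact force between dump_truck and the fingers below 0.01 N) or (height (world z) of taxi above 0.03 m and contact force between taxi and the fingers below 0.01 N)).
It fails at once if a toy vehicle is tipped over (more than 57 degrees) (angle between any of fire_engine, bus, dump_truck, taxi's own z axis and vertical above 1 rad).
It fails at once if the game box is shifted by more than 25 mm (distance of puzzle_carton from where it was at the start of the episode above 0.025 m).
It fails at once if the label roll is shifted by more than 25 mm (distance of label_roll from where it was at the start of the episode above 0.025 m).
It also fails if it takes over 115 s, if anything falls off the work surface, if the arm or the gripper's body presses on something with over 40 N, if the wrist force passes 120 N, or if a joint passes its speed limit or range.

### The arm

A 7-joint arm with a two-finger parallel gripper is mounted at the origin on the work surface. World frame = base frame: x ahead of the robot, y to its left, z up, the work surface at z = 0. Lengths are in m, angles in rad, forces in N, time in s.
With the tool pointing down it reaches from about 0.35 to 0.9 m from the base axis. Payload 8.1 kg.
Tool frame: the origin (TCP) lies between the finger pads; the fingertips stand 25 mm ahead of it and the grasp point (between the pads) lies 6 mm ahead of it (tcp_to_tips is the distance from the TCP to the fingertips, in m); z points along the fingers, y is the direction in which the jaws open and shut (so a half turn about z gives the same grasp; the last joint's range is limited). The gripper opens to 92 mm and grips with 3 to 60 N. Pads are 19 mm wide; open, the fingers measure 130 mm over their backs; the gripper's body (75 mm by 190 mm) begins 47 mm behind the grasp point.
Start: joints at [0.998, 0.434, 0.025, 1.573, -0.012, 1.134, -0.075], TCP at [0.283, -0.557, 0.252] pointing down, gripper open.
Joint ranges: [-2.62, 2.62], [-0.44, 2.09], [-1.27, 1.32], [0.08, 2.57], [-1.32, 4.46], [0.12, 2], [-2.74, 2.74]. Speed limits (rad/s): [2.22, 2.22, 3.01, 3.01, 3.14, 3.14, 3.14].

### API

Orientations are given as [roll, pitch, yaw] about the fixed x, y, z axes, in that order (R = Rz(yaw) Ry(pitch) Rx(roll)).
In Python, from bench import * gives the robot as it stands.
- The arm moves only by the tool carry_out, never from a script. Its argument "series" is a list of rows, each an object of numbers: "dx", "dy", "dz": the shift along the world's x, y, z in mm; "roll": the turn about the world's z in rad; "fingers": the finger opening in mm, from 0 to 91.8. A call has 1 to 10 rows; each row shifts and turns the commanded pose from where the row before left it; what a row does not reach is not made up. A row lasts 1/10 s, in which the tool goes at most 50 mm and 8.59 degrees, less where a joint would pass 70% of its speed; a pose out of reach is approached as far as the arm can. A call is refused whole if a number of a shift passes 50 or a number of a turn 0.15, either way. A call with a gripper value outside its range is refused whole. The fingers move at their own pace and stop on an object; "force" is the grip in N (left out, the last holds). Time passes only in rows, so rows that do not move let the fingers close. It gives the time, the measured TCP pose, the force and the opening at its end, in the units of the state.
- get_state(): the state, without advancing time (a new reading comes with each control period).
- read_camera(name): name is "side" or "top" or "wrist"; returns a dict with "frame" (480x640x3 uint8, blue, green, red), "depth" (480x640 float32, m along the optical axis (not along the pixel's ray), 0 where there is no reading), "K" (3x3 intrinsics, pixels), "k1" (the pictures are not rectified: a ray, as slopes to the right and down, at radius r is drawn at 1 + k1 r^2 times it, then the intrinsics apply), "R" (3x3) and "t" (3): a world point X has camera coordinates R X + t. Camera axes: x right, y down, z forward; pixel columns grow to the right and rows downward; lengths in m; the calibration is good to about 2 mm. A picture is of the moment at which its call begins.
- close_job(): hands the job in, once; it reports no verdict.
The state is a dict: "clock": time; "joint_pos": joint angles; "qd": joint speeds; "joint_torque": joint torques, N m; "tool_pos": TCP position; "ee_rot": TCP orientation; "force": force on the tool from outside, world axes, zero at the start; "ft_torque": the same for the moment, N m; "width": opening from 0.0 (shut) to 1.0 (fully open).
Only numpy, scipy, OpenCV 4.12 (cv2) and the standard library are available. Lean on these libraries where they do the work, as an engineer would, in place of code of your own. Each camera call takes 0.05 s, during which the arm holds its last target. There are 200 camera calls.

## Working session

There is one attempt and no reset: what is moved stays moved. The work goes in short steps, Python scripts to look and compute and a tool call to move; the robot and the scene stay as the last step left them, time stands still between calls to the robot, and variables do not carry over. Pictures are saved under pics/ and viewed, about 12 in all and at most 16, crops included, and the job is handed in when it is done.

Besides the shell and the picture viewer there is one more tool, called after "Emit:" by a JSON object that holds its "op" and its "data", one argument or row to a line. carry_out: Moves the arm, as the interface text tells. Its arguments: {"type":"object","properties":{"series":{"type":"array","items":{"type":"object","properties":{"dx":{"type":"number"},"dy":{"type":"number"},"dz":{"type":"number"},"roll":{"type":"number"},"fingers":{"type":"number"}}}},"force":{"type":"number"}},"required":["series"]}

```bash
mkdir -p pics
python3 - <<'E'
from bench import *
import cv2,pickle
for n in("top","side"):
    c=read_camera(n); cv2.imwrite(f"pics/{n}0.png",c["frame"]); pickle.dump(c,open(f"{n}0.pkl","wb"))
    print(n,c["K"],c["k1"],c["R"],c["t"])
print(get_state())
E
```

```text
top [[581.95691343   0.         330.18362244]
 [  0.         581.95691343 238.66020255]
 [  0.           0.           1.        ]] -0.18354600119921713 [[-0.01015426 -0.99991805  0.00779626]
 [-0.99804534  0.00965384 -0.06174386]
 [ 0.06166354 -0.00840798 -0.99806158]] [-0.00385766  0.60177779  1.50503619]
side [[555.74407909   0.         317.77007161]
 [  0.         555.74407909 234.11979843]
 [  0.           0.           1.        ]] -0.10448968460241971 [[-0.89972621 -0.43639881  0.00698779]
 [-0.29816507  0.60287927 -0.74002309]
 [ 0.3187324  -0.66790169 -0.67254516]] [0.53094173 0.21343806 1.44528758]
{'clock': 0.1, 'joint_pos': array([ 0.99843502,  0.43515561,  0.02495903,  1.57397097, -0.01159752,
        1.13403186, -0.07509348]), 'qd': array([ 9.15940215e-04, -1.03793261e-03, -1.74027549e-04, -1.64834543e-03,
        7.77665151e-04,  1.41351888e-03,  3.95347004e-06]), 'joint_torque': array([ 4.80265764e-03, -6.69121385e+01,  9.89194438e-01, -3.15145540e+01,
       -6.03752676e-02,  3.72440577e-02,  1.71496055e-05]), 'tool_pos': array([ 0.28269458, -0.55694389,  0.25103543]), 'ee_rot': array([-3.14017729e+00,  1.25380046e-04,  4.69713129e-01]), 'force': array([-0.16750221,  0.02176044,  1.10512906]), 'ft_torque': array([ 0.02045433, -0.01820573,  0.02551161]), 'width': 0.9979378252213007}
```

View pics/top0.png

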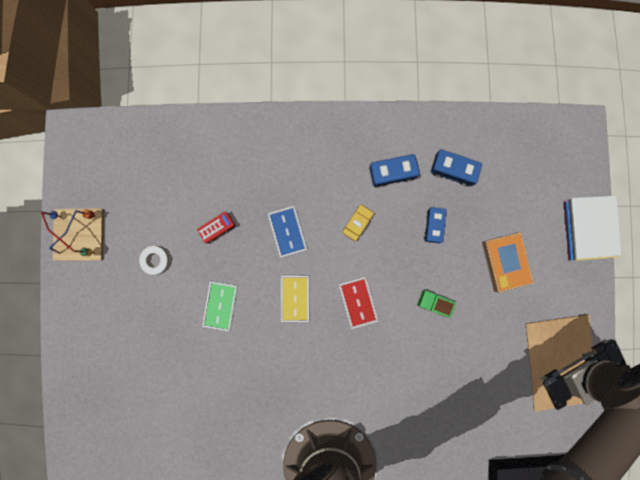

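View pics/side0.png

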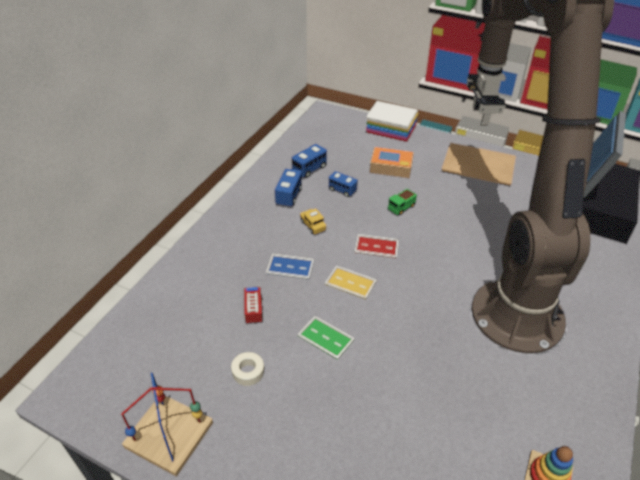

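The top view shows three blue buses at (395,169), (457,167) and (436,225), the taxi at (358,222), the fire engine at (216,227) and the dump truck at (437,303). The trays are blue (287,231), yellow (295,299), red (359,303) and green (220,306). Next I'll measure the sizes.

```bash
cat > h.py <<'E'
import numpy as np,cv2,pickle
def rays(c,uv):
    d=np.array([c["k1"],0,0,0,0.])
    p=cv2.undistortPoints(np.float64(uv).reshape(-1,1,2),c["K"],d).reshape(-1,2)
    return np.c_[p,np.ones(len(p))]
def plane(c,uv,z):
    r=rays(c,uv)@c["R"]; o=-c["R"].T@c["t"]
    return o+r*((z-o[2])/r[:,2])[:,None]
def lift(c,uv):
    uv=np.int32(uv); d=c["depth"][uv[:,1],uv[:,0]]
    return (rays(c,uv)*d[:,None]-c["t"])@c["R"]
HSV=dict(red=[((0,120,60),(8,255,255)),((172,120,60),(180,255,255))],blue=[((100,110,50),(125,255,255))],green=[((45,90,50),(80,255,255))],yellow=[((18,110,90),(32,255,255))])
def blobs(c,col,amin=80,k=5):
    hsv=cv2.cvtColor(c["frame"],cv2.COLOR_BGR2HSV)
    m=sum(cv2.inRange(hsv,np.array(a),np.array(b)) for a,b in HSV[col])
    m=cv2.morphologyEx(m,cv2.MORPH_CLOSE,np.ones((k,k)))
    return [(x,m) for x in cv2.findContours(m,cv2.RETR_EXTERNAL,cv2.CHAIN_APPROX_NONE)[0] if cv2.contourArea(x)>amin]
def rect(P):
    (x,y),(w,h),a=cv2.minAreaRect(np.float32(P[:,:2]*1000))
    if w<h: w,h,a=h,w,a+90
    return x,y,w,h,(a+90)%180-90
E
python3 - <<'E'
from h import *
c=pickle.load(open("top0.pkl","rb"))
for col in HSV:
    for k,m in blobs(c,col):
        f=np.zeros_like(m); cv2.drawContours(f,[k],-1,255,-1)
        uv=np.argwhere(f)[:,::-1]; L=lift(c,uv); zt=np.percentile(L[:,2],80)
        u=uv.mean(0)
        print(col,u.round(),"ztop %.0f"%(zt*1000), "plane x%.0f y%.0f %.0fx%.0f a%.1f"%rect(plane(c,k.reshape(-1,2),max(zt,.003))), "mean",(L.mean(0)*1000).round())
E
```

```text
red [358. 302.] ztop 5 plane x434 y-82 110x61 a15.1 mean [434. -82.   4.]
red [216. 227.] ztop 49 plane x633 y286 90x45 a-58.7 mean [633. 286.  50.]
blue [287. 231.] ztop 5 plane x623 y105 109x61 a15.8 mean [623. 104.   9.]
blue [435. 225.] ztop 54 plane x633 y-282 88x45 a-8.4 mean [ 632. -281.   59.]
blue [569. 231.] ztop 38 plane x616 y-651 154x12 a2.7 mean [ 615. -653.   34.]
blue [394. 170.] ztop 72 plane x774 y-175 121x59 a-78.4 mean [ 774. -174.   75.]
blue [456. 167.] ztop 72 plane x779 y-337 120x65 a71.5 mean [ 780. -337.   71.]
green [437. 303.] ztop 52 plane x430 y-281 92x44 a67.5 mean [ 430. -282.   48.]
green [219. 306.] ztop 5 plane x427 y286 109x61 a-10.0 mean [427. 285.  10.]
yellow [294. 298.] ztop 5 plane x446 y86 108x61 a-0.5 mean [446.  85.   7.]
yellow [358. 223.] ztop 51 plane x641 y-81 87x43 a-34.3 mean [641. -81.  42.]
```

Run:
```python
import cv2
f=cv2.imread("pics/top0.png")[140:260,350:500]
cv2.imwrite("pics/buses.png",cv2.resize(f,None,fx=5,fy=5,interpolation=cv2.INTER_CUBIC))
```

```text
(no output)
```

View pics/buses.png

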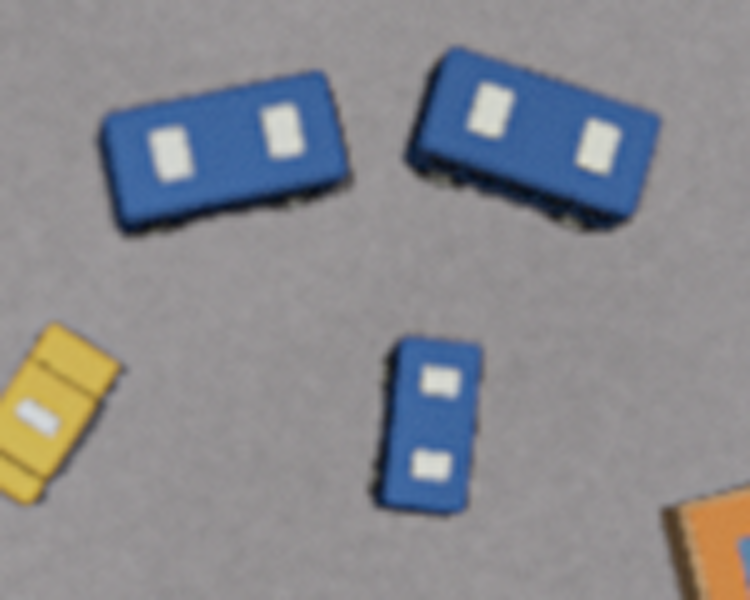

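Emit:
{"op": "carry_out", "data": {
  "series": [
    {"dx": 35,"dy": 27,"dz": -5,"roll": -0.06,"fingers": 91},
    {"dx": 35,"dy": 27,"dz": -5,"roll": -0.06},
    {"dx": 35,"dy": 27,"dz": -5,"roll": -0.06},
    {"dx": 35,"dy": 27,"dz": -5,"roll": -0.06},
    {"dx": 35,"dy": 27,"dz": -5,"roll": -0.06},
    {"dx": 35,"dy": 27,"dz": -5,"roll": -0.06},
    {"dx": 35,"dy": 27,"dz": -5,"roll": -0.06},
    {"dx": 35,"dy": 27,"dz": -5,"roll": -0.06},
    {"dx": 35,"dy": 27,"dz": -5,"roll": -0.06},
    {"dx": 35,"dy": 27,"dz": -5,"roll": -0.06}
  ]
}}

```text
$.series[1]: bad value
```

Bus candidates: (395,169) is 121 mm long and 72 mm high, (457,167) is 120 mm long and 72 mm high, and (436,225) is 88x45 mm and 54 mm high. Only the one at (436,225) has the given size, and the crop confirms it. The move call was refused, so each row probably needs all its fields.

Emit:
{"op": "carry_out", "data": {
  "series": [
    {"dx": 35,"dy": 27,"dz": -5,"roll": -0.06,"fingers": 91},
    {"dx": 35,"dy": 27,"dz": -5,"roll": -0.06,"fingers": 91},
    {"dx": 35,"dy": 27,"dz": -5,"roll": -0.06,"fingers": 91},
    {"dx": 35,"dy": 27,"dz": -5,"roll": -0.06,"fingers": 91},
    {"dx": 35,"dy": 27,"dz": -5,"roll": -0.06,"fingers": 91},
    {"dx": 35,"dy": 27,"dz": -5,"roll": -0.06,"fingers": 91},
    {"dx": 35,"dy": 27,"dz": -5,"roll": -0.06,"fingers": 91},
    {"dx": 35,"dy": 27,"dz": -5,"roll": -0.06,"fingers": 91},
    {"dx": 35,"dy": 27,"dz": -5,"roll": -0.06,"fingers": 91},
    {"dx": 35,"dy": 27,"dz": -5,"roll": -0.06,"fingers": 91}
  ],
  "force": 25
}}

```text
clock: 1.1
tool_pos: [0.6339, -0.2859, 0.2011]
ee_rot: [-3.142, 0.001, -0.133]
force: [1.3, 0.0, -0.4]
width: 0.995
```

```bash
cat > w.py <<'E'
import sys
from bench import *
from h import *
def look(col,name=None,lo=.03,hi=.07):
    c=read_camera("wrist")
    if name: cv2.imwrite(f"pics/{name}.png",c["frame"])
    for k,m in blobs(c,col,1500):
        f=np.zeros_like(m); cv2.drawContours(f,[k],-1,255,-1)
        uv=np.argwhere(f)[:,::-1]; uv=uv[c["depth"][uv[:,1],uv[:,0]]>0]; L=lift(c,uv)
        e=k.reshape(-1,2); edge=bool((e.min()<=1)|(e[:,0].max()>637)|(e[:,1].max()>477))
        zt=np.percentile(L[:,2],80); H=L[(L[:,2]>lo)&(L[:,2]<hi)]
        print(col,uv.mean(0).round(),"ztop %.0f"%(zt*1e3),"edge",edge,"plane x%.0f y%.0f %.0fx%.0f a%.1f"%rect(plane(c,e,zt)),"| depth x%.0f y%.0f %.0fx%.0f a%.1f"%rect(H) if len(H)>50 else "")
    s=get_state(); print(s["tool_pos"].round(4),np.degrees(s["ee_rot"][2]).round(1),s["clock"])
E
python3 -c "
from w import *
look('blue','w1')"
```

```text
blue [310. 218.] ztop 54 edge False plane x642 y-281 86x38 a-7.0 | depth x639 y-281 82x39 a-6.9
blue [367.  28.] ztop 71 edge True plane x765 y-333 116x38 a82.5 | depth x767 y-333 117x36 a82.1
blue [119.  53.] ztop 71 edge True plane x778 y-180 125x59 a-79.8 | depth x778 y-177 121x58 a-79.2
[ 0.6402 -0.2771  0.1997] -7.3 1.15
```

View pics/w1.png

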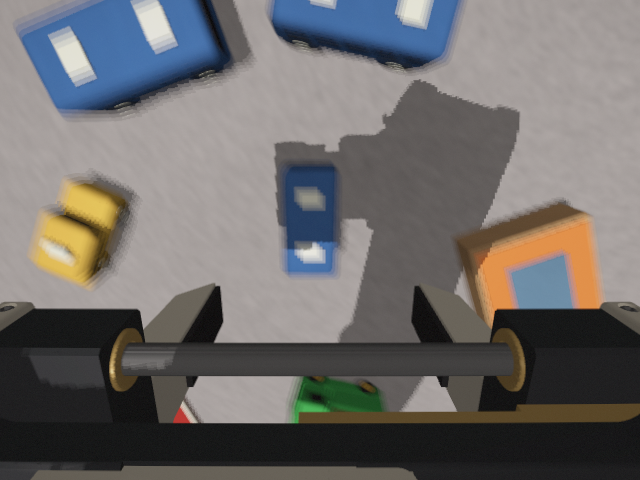

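The picture is blurred because the arm was still settling. The bus is at (310,218), between the jaws as intended. I'll measure again now that the arm is at rest.

```bash
python3 -c "
from w import *
look('blue')"
```

```text
blue [326. 229.] ztop 54 edge False plane x639 y-283 92x42 a-7.2 | depth x636 y-283 89x43 a-7.3
blue [387.  36.] ztop 71 edge True plane x766 y-336 121x47 a82.7 | depth x768 y-336 122x43 a82.4
blue [143.  61.] ztop 71 edge True plane x774 y-181 123x65 a-78.4 | depth x778 y-177 121x58 a-78.8
[ 0.6378 -0.279   0.1997] -7.0 1.2
```

Emit:
{"op": "carry_out", "data": {
  "series": [
    {"dx": -3,"dy": -3,"dz": -35,"roll": 0,"fingers": 91},
    {"dx": 0,"dy": 0,"dz": -40,"roll": 0,"fingers": 91},
    {"dx": 0,"dy": 0,"dz": -40,"roll": 0,"fingers": 91},
    {"dx": 0,"dy": 0,"dz": -30,"roll": 0,"fingers": 91},
    {"dx": 0,"dy": 0,"dz": -17,"roll": 0,"fingers": 91},
    {"dx": 0,"dy": 0,"dz": 0,"roll": 0,"fingers": 91},
    {"dx": 0,"dy": 0,"dz": 0,"roll": 0,"fingers": 91},
    {"dx": 0,"dy": 0,"dz": 0,"roll": 0,"fingers": 20},
    {"dx": 0,"dy": 0,"dz": 0,"roll": 0,"fingers": 20},
    {"dx": 0,"dy": 0,"dz": 0,"roll": 0,"fingers": 20}
  ],
  "force": 25
}}

```text
clock: 2.2
tool_pos: [0.6306, -0.2906, 0.0411]
ee_rot: [3.141, -0.002, -0.13]
force: [0.0, 0.6, 0.1]
width: 0.782
```

Emit:
{"op": "carry_out", "data": {
  "series": [
    {"dx": 0,"dy": 0,"dz": 0,"roll": 0,"fingers": 20},
    {"dx": 0,"dy": 0,"dz": 0,"roll": 0,"fingers": 20},
    {"dx": 0,"dy": 0,"dz": 0,"roll": 0,"fingers": 20},
    {"dx": 0,"dy": 0,"dz": 0,"roll": 0,"fingers": 20}
  ]
}}

```text
clock: 2.6
tool_pos: [0.6303, -0.2895, 0.0399]
ee_rot: [-3.141, -0.0, -0.13]
force: [0.5, 3.7, 2.9]
width: 0.477
```

Emit:
{"op": "carry_out", "data": {
  "series": [
    {"dx": 0,"dy": 0,"dz": 15,"roll": 0,"fingers": 20},
    {"dx": 0,"dy": 0,"dz": 35,"roll": 0,"fingers": 20},
    {"dx": 0,"dy": 0,"dz": 40,"roll": 0,"fingers": 20},
    {"dx": 0,"dy": 10,"dz": 10,"roll": 0,"fingers": 20},
    {"dx": 0,"dy": 30,"dz": 0,"roll": 0.04,"fingers": 20},
    {"dx": 0,"dy": 38,"dz": 0,"roll": 0.05,"fingers": 20},
    {"dx": 0,"dy": 38,"dz": 0,"roll": 0.05,"fingers": 20},
    {"dx": 0,"dy": 38,"dz": 0,"roll": 0.05,"fingers": 20},
    {"dx": 0,"dy": 38,"dz": 0,"roll": 0.05,"fingers": 20},
    {"dx": 0,"dy": 38,"dz": 0,"roll": 0.05,"fingers": 20}
  ]
}}

```text
clock: 3.6
tool_pos: [0.6293, -0.0591, 0.1399]
ee_rot: [3.141, 0.0, 0.161]
force: [-0.0, 0.5, -2.3]
width: 0.48
```

Emit:
{"op": "carry_out", "data": {
  "series": [
    {"dx": -2,"dy": 38,"dz": 0,"roll": 0.05,"fingers": 20},
    {"dx": -2,"dy": 38,"dz": 0,"roll": 0.05,"fingers": 20},
    {"dx": -2,"dy": 38,"dz": 0,"roll": 0.016,"fingers": 20},
    {"dx": -3,"dy": 30,"dz": 0,"roll": 0,"fingers": 20},
    {"dx": -2,"dy": 15,"dz": 0,"roll": 0,"fingers": 20},
    {"dx": 0,"dy": 5,"dz": 0,"roll": 0,"fingers": 20},
    {"dx": 0,"dy": 0,"dz": 0,"roll": 0,"fingers": 20},
    {"dx": 0,"dy": 0,"dz": 0,"roll": 0,"fingers": 20},
    {"dx": 0,"dy": 0,"dz": 0,"roll": 0,"fingers": 20}
  ]
}}

```text
clock: 4.5
tool_pos: [0.6193, 0.1013, 0.1397]
ee_rot: [3.14, 0.0, 0.273]
force: [-0.1, 0.3, -2.0]
width: 0.478
```

```bash
python3 -c "
from w import *
look('blue','w2')"
```

```text
blue [317. 393.] ztop 154 edge False plane x601 y96 42x17 a-74.4 
blue [316. 252.] ztop 153 edge False plane x657 y112 70x43 a15.6 
[0.6192 0.1017 0.1397] 15.7 4.55
```

View pics/w2.png

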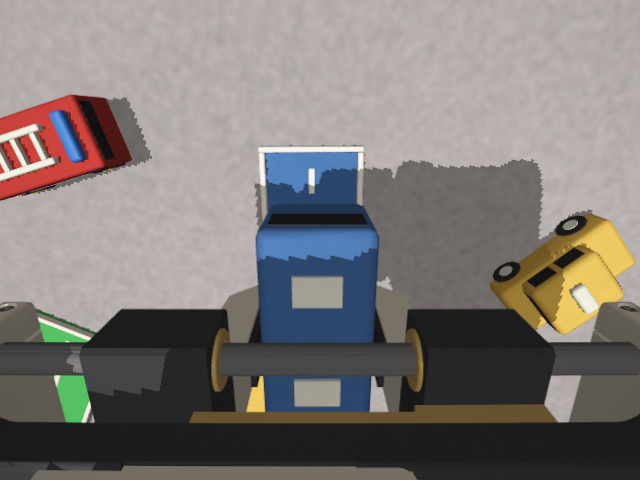

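The held bus is aligned with the blue tray. The tray's far lip corners are at (259,148) and (364,148), and the bus front roof edge is at y~207.

```bash
python3 -c "
from w import *
c=read_camera('wrist')
P=plane(c,[(259,148),(364,148)],.008)*1000; print(P.round(1))
d=P[0]-P[1]; a=np.arctan2(-d[0],d[1]); u=np.array([np.cos(a),np.sin(a)]); print(np.degrees(a),'tray centre',P.mean(0)[:2]-61*u)
Q=plane(c,[(265,210),(371,210)],.1527)*1000; print(Q.round(1)); print('bus centre',Q.mean(0)[:2]-45*u)
Q=plane(c,[(276,206),(362,206)],.1527)*1000; print('bus centre',Q.mean(0)[:2]-45*u)
"
```

```text
[[670.9 158.    8. ]
 [690.7  87.2   8. ]]
15.640922627610136 tray centre [622.03080662 106.16301546]
[[668.1 133.3 152.7]
 [677.7  99.  152.7]]
bus centre [629.57967751 103.99391003]
bus centre [630.99109496 104.04336276]
```

Emit:
{"op": "carry_out", "data": {
  "series": [
    {"dx": -4,"dy": 1,"dz": -25,"roll": 0,"fingers": 20},
    {"dx": 0,"dy": 0,"dz": -30,"roll": 0,"fingers": 20},
    {"dx": 0,"dy": 0,"dz": -20,"roll": 0,"fingers": 20},
    {"dx": 0,"dy": 0,"dz": -12,"roll": 0,"fingers": 20},
    {"dx": 0,"dy": 0,"dz": -6,"roll": 0,"fingers": 20},
    {"dx": 0,"dy": 0,"dz": -4,"roll": 0,"fingers": 20},
    {"dx": 0,"dy": 0,"dz": 0,"roll": 0,"fingers": 20},
    {"dx": 0,"dy": 0,"dz": 0,"roll": 0,"fingers": 20},
    {"dx": 0,"dy": 0,"dz": 0,"roll": 0,"fingers": 20}
  ]
}}

```text
clock: 5.5
tool_pos: [0.6154, 0.1048, 0.0434]
ee_rot: [3.142, -0.001, 0.276]
force: [-0.2, -0.1, -1.2]
width: 0.478
```

Emit:
{"op": "carry_out", "data": {
  "series": [
    {"dx": 0,"dy": 0,"dz": -1,"roll": 0,"fingers": 20},
    {"dx": 0,"dy": 0,"dz": 0,"roll": 0,"fingers": 20},
    {"dx": 0,"dy": 0,"dz": 0,"roll": 0,"fingers": 20},
    {"dx": 0,"dy": 0,"dz": 0,"roll": 0,"fingers": 65},
    {"dx": 0,"dy": 0,"dz": 0,"roll": 0,"fingers": 65},
    {"dx": 0,"dy": 0,"dz": 0,"roll": 0,"fingers": 65},
    {"dx": 0,"dy": 0,"dz": 0,"roll": 0,"fingers": 65}
  ]
}}

```text
clock: 6.2
tool_pos: [0.6149, 0.1047, 0.0417]
ee_rot: [3.142, 0.0, 0.276]
force: [-0.5, 0.7, 0.3]
width: 0.701
```

Emit:
{"op": "carry_out", "data": {
  "series": [
    {"dx": 0,"dy": 0,"dz": 25,"roll": 0,"fingers": 65},
    {"dx": 0,"dy": 0,"dz": 40,"roll": 0,"fingers": 65},
    {"dx": 0,"dy": 0,"dz": 45,"roll": 0,"fingers": 91},
    {"dx": -10,"dy": -10,"dz": 48,"roll": 0.05,"fingers": 91},
    {"dx": -25,"dy": -42,"dz": 0,"roll": 0.15,"fingers": 91},
    {"dx": -25,"dy": -42,"dz": 0,"roll": 0.15,"fingers": 91},
    {"dx": -25,"dy": -42,"dz": 0,"roll": 0.15,"fingers": 91},
    {"dx": -25,"dy": -42,"dz": 0,"roll": 0.15,"fingers": 91},
    {"dx": -25,"dy": -42,"dz": 0,"roll": 0.15,"fingers": 91},
    {"dx": -20,"dy": -42,"dz": 0,"roll": 0.1,"fingers": 91}
  ]
}}

```text
clock: 7.2
tool_pos: [0.461, -0.1547, 0.1999]
ee_rot: [3.141, 0.0, 1.167]
force: [0.5, -1.8, -0.1]
width: 0.99
```

Emit:
{"op": "carry_out", "data": {
  "series": [
    {"dx": -10,"dy": -38,"dz": 0,"roll": 0,"fingers": 91},
    {"dx": -10,"dy": -38,"dz": 0,"roll": 0,"fingers": 91},
    {"dx": -8,"dy": -32,"dz": 0,"roll": 0,"fingers": 91},
    {"dx": -2,"dy": -12,"dz": 0,"roll": 0,"fingers": 91},
    {"dx": 0,"dy": -4,"dz": 0,"roll": 0,"fingers": 91},
    {"dx": 0,"dy": 0,"dz": 0,"roll": 0,"fingers": 91},
    {"dx": 0,"dy": 0,"dz": 0,"roll": 0,"fingers": 91},
    {"dx": 0,"dy": 0,"dz": 0,"roll": 0,"fingers": 91}
  ]
}}

```text
clock: 8.0
tool_pos: [0.4331, -0.2759, 0.1997]
ee_rot: [-3.141, -0.001, 1.164]
force: [0.8, 0.0, 0.7]
width: 0.993
```

Run:
```python
from w import *
look('green')
c=read_camera("top"); cv2.imwrite("pics/top1.png",c["frame"])
for k,m in blobs(c,'blue'):
    e=k.reshape(-1,2)
    if abs(e.mean(0)-(287,231)).max()<15:
        f=np.zeros_like(m); cv2.drawContours(f,[k],-1,255,-1); uv=np.argwhere(f)[:,::-1]; L=lift(c,uv)
        H=L[L[:,2]>.04]; print("bus",rect(H),np.percentile(H[:,2],80))
```

```text
green [315. 231.] ztop 54 edge False plane x431 y-278 92x43 a67.9 | depth x429 y-283 89x43 a67.9
[ 0.433  -0.2762  0.1997] 66.7 8.05
bus (576.029296875, 78.18172454833984, 193.38217163085938, 62.16703414916992, 29.940841674804688) 0.05700040524477191
```

Emit:
{"op": "carry_out", "data": {
  "series": [
    {"dx": -3,"dy": -5,"dz": -35,"roll": 0.02,"fingers": 91},
    {"dx": 0,"dy": 0,"dz": -40,"roll": 0,"fingers": 91},
    {"dx": 0,"dy": 0,"dz": -40,"roll": 0,"fingers": 91},
    {"dx": 0,"dy": 0,"dz": -30,"roll": 0,"fingers": 91},
    {"dx": 0,"dy": 0,"dz": -16,"roll": 0,"fingers": 91},
    {"dx": 0,"dy": 0,"dz": 0,"roll": 0,"fingers": 91},
    {"dx": 0,"dy": 0,"dz": 0,"roll": 0,"fingers": 91}
  ]
}}

```text
clock: 8.8
tool_pos: [0.4298, -0.2822, 0.0391]
ee_rot: [-3.142, -0.0, 1.182]
force: [-0.5, 0.2, -0.2]
width: 0.993
```

Emit:
{"op": "carry_out", "data": {
  "series": [
    {"dx": 0,"dy": 0,"dz": 0,"roll": 0,"fingers": 20},
    {"dx": 0,"dy": 0,"dz": 0,"roll": 0,"fingers": 20},
    {"dx": 0,"dy": 0,"dz": 0,"roll": 0,"fingers": 20},
    {"dx": 0,"dy": 0,"dz": 0,"roll": 0,"fingers": 20},
    {"dx": 0,"dy": 0,"dz": 0,"roll": 0,"fingers": 20},
    {"dx": 0,"dy": 0,"dz": 0,"roll": 0,"fingers": 20},
    {"dx": 0,"dy": 0,"dz": 0,"roll": 0,"fingers": 20},
    {"dx": 0,"dy": 0,"dz": 0,"roll": 0,"fingers": 20}
  ]
}}

```text
clock: 9.6
tool_pos: [0.4294, -0.2824, 0.0387]
ee_rot: [-3.141, 0.0, 1.181]
force: [-0.8, -0.2, 2.2]
width: 0.48
```

```bash
python3 -c "
import cv2
f=cv2.imread('pics/top1.png')[180:280,230:340]
cv2.imwrite('pics/top1c.png',cv2.resize(f,None,fx=5,fy=5,interpolation=cv2.INTER_CUBIC))"
```

```text
(no output)
```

View pics/top1c.png

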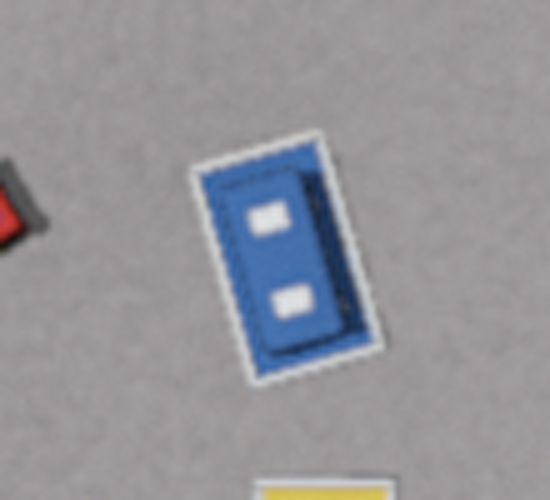

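Run:
```python
from h import *
c=pickle.load(open("top0.pkl","rb"))
g=lambda p,z:(plane(c,np.array(p)/5+[230,180],z)*1000)[:,:2]
H=g([(269,218),(292,300)],.057); R=g([(215,183),(300,170),(345,325),(270,348)],.056)
T=g([(190,167),(320,130),(383,348),(254,385)],.008)
print("hatch mid",H.mean(0),np.degrees(np.arctan2(*(H[0]-H[1])[::-1])),"roof",R.mean(0),"tray",T.mean(0))
```

```text
hatch mid [618.01135836 102.97117218] 15.336226728481462 roof [619.42156679 102.04567206] tray [622.55854286 103.04510281]
```

Emit:
{"op": "carry_out", "data": {
  "series": [
    {"dx": 0,"dy": 0,"dz": 15,"roll": 0,"fingers": 20},
    {"dx": 0,"dy": 0,"dz": 35,"roll": 0,"fingers": 20},
    {"dx": 0,"dy": 0,"dz": 40,"roll": 0,"fingers": 20},
    {"dx": 0,"dy": 10,"dz": 10,"roll": 0.05,"fingers": 20},
    {"dx": 0,"dy": 25,"dz": 0,"roll": 0.1,"fingers": 20},
    {"dx": 0,"dy": 38,"dz": 0,"roll": 0.12,"fingers": 20},
    {"dx": 0,"dy": 38,"dz": 0,"roll": 0.12,"fingers": 20},
    {"dx": 0,"dy": 38,"dz": 0,"roll": 0.12,"fingers": 20},
    {"dx": 0,"dy": 38,"dz": 0,"roll": 0.12,"fingers": 20},
    {"dx": 0,"dy": 38,"dz": 0,"roll": 0.12,"fingers": 20}
  ]
}}

```text
clock: 10.6
tool_pos: [0.4288, -0.0557, 0.1383]
ee_rot: [-3.141, -0.0, 1.937]
force: [0.9, 0.5, -0.9]
width: 0.475
```

Emit:
{"op": "carry_out", "data": {
  "series": [
    {"dx": 0,"dy": 38,"dz": 0,"roll": 0.12,"fingers": 20},
    {"dx": 0,"dy": 38,"dz": 0,"roll": 0.12,"fingers": 20},
    {"dx": 0,"dy": 38,"dz": 0,"roll": 0.12,"fingers": 20},
    {"dx": 0,"dy": 38,"dz": 0,"roll": 0.12,"fingers": 20},
    {"dx": 0,"dy": 38,"dz": 0,"roll": 0.12,"fingers": 20},
    {"dx": 0,"dy": 38,"dz": 0,"roll": 0.12,"fingers": 20},
    {"dx": 0,"dy": 38,"dz": 0,"roll": 0.12,"fingers": 20},
    {"dx": 0,"dy": 30,"dz": 0,"roll": 0.1,"fingers": 20},
    {"dx": 0,"dy": 15,"dz": 0,"roll": 0.05,"fingers": 20},
    {"dx": 0,"dy": 0,"dz": 0,"roll": 0,"fingers": 20}
  ]
}}

```text
clock: 11.6
tool_pos: [0.4287, 0.2556, 0.1383]
ee_rot: [3.141, -0.001, 2.926]
force: [0.3, -0.0, -1.0]
width: 0.477
```

The bus is within 4 mm of the tray centre at 15.3° against the tray's 15.8°, so it is placed. The truck is gripped and nearly over the green tray.

Emit:
{"op": "carry_out", "data": {
  "series": [
    {"dx": -1,"dy": 15,"dz": 0,"roll": 0.02,"fingers": 20},
    {"dx": -1,"dy": 10,"dz": 0,"roll": 0.02,"fingers": 20},
    {"dx": 0,"dy": 5,"dz": 0,"roll": 0,"fingers": 20},
    {"dx": 0,"dy": 0,"dz": 0,"roll": 0,"fingers": 20},
    {"dx": 0,"dy": 0,"dz": 0,"roll": 0,"fingers": 20}
  ]
}}

```text
clock: 12.1
tool_pos: [0.4275, 0.2831, 0.1387]
ee_rot: [-3.141, 0.0, 2.961]
force: [1.0, -0.1, -1.2]
width: 0.478
```

```bash
python3 -c "
from w import *
look('green','w3')"
```

```text
green [318. 251.] ztop 154 edge False plane x390 y290 67x43 a-10.4 
[0.4276 0.2829 0.1387] 169.6 12.15
```

View pics/w3.png

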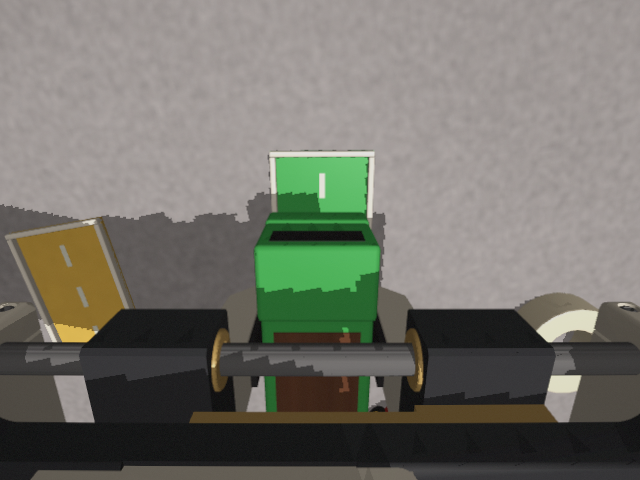

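The truck is aligned over the green tray, whose far lip corners are at (269,152) and (374,152). The label roll, at right (570,340), is well clear.

```bash
cat > tr.py <<'E'
from w import *
def tray(c,p):
    P=plane(c,p,.008)*1000; d=P[1]-P[0]; a=np.arctan2(d[0],-d[1]); u=np.array([np.cos(a),np.sin(a)])
    print("tray",(P.mean(0)[:2]-61*u).round(1),np.degrees(a).round(1))
E
python3 -c "
from tr import *
tray(read_camera('wrist'),[(269,152),(374,152)])"
```

```text
tray [428.3 286.1] 169.6
```

Emit:
{"op": "carry_out", "data": {
  "series": [
    {"dx": 0,"dy": 3,"dz": -25,"roll": 0,"fingers": 20},
    {"dx": 0,"dy": 0,"dz": -30,"roll": 0,"fingers": 20},
    {"dx": 0,"dy": 0,"dz": -20,"roll": 0,"fingers": 20},
    {"dx": 0,"dy": 0,"dz": -12,"roll": 0,"fingers": 20},
    {"dx": 0,"dy": 0,"dz": -6,"roll": 0,"fingers": 20},
    {"dx": 0,"dy": 0,"dz": -4,"roll": 0,"fingers": 20},
    {"dx": 0,"dy": 0,"dz": 0,"roll": 0,"fingers": 20},
    {"dx": 0,"dy": 0,"dz": 0,"roll": 0,"fingers": 20},
    {"dx": 0,"dy": 0,"dz": 0,"roll": 0,"fingers": 20}
  ]
}}

```text
clock: 13.1
tool_pos: [0.4278, 0.2868, 0.0423]
ee_rot: [3.141, 0.001, 2.961]
force: [-0.1, -0.1, -1.2]
width: 0.477
```

Emit:
{"op": "carry_out", "data": {
  "series": [
    {"dx": 0,"dy": 0,"dz": -1,"roll": 0,"fingers": 20},
    {"dx": 0,"dy": 0,"dz": 0,"roll": 0,"fingers": 20},
    {"dx": 0,"dy": 0,"dz": 0,"roll": 0,"fingers": 20},
    {"dx": 0,"dy": 0,"dz": 0,"roll": 0,"fingers": 65},
    {"dx": 0,"dy": 0,"dz": 0,"roll": 0,"fingers": 65},
    {"dx": 0,"dy": 0,"dz": 0,"roll": 0,"fingers": 65},
    {"dx": 0,"dy": 0,"dz": 0,"roll": 0,"fingers": 65}
  ]
}}

```text
clock: 13.8
tool_pos: [0.4275, 0.2865, 0.0407]
ee_rot: [3.142, -0.0, 2.961]
force: [0.1, -0.1, 1.0]
width: 0.703
```

Emit:
{"op": "carry_out", "data": {
  "series": [
    {"dx": 0,"dy": 0,"dz": 25,"roll": 0,"fingers": 65},
    {"dx": 0,"dy": 0,"dz": 40,"roll": 0,"fingers": 65},
    {"dx": 0,"dy": 0,"dz": 45,"roll": -0.05,"fingers": 91},
    {"dx": 10,"dy": 0,"dz": 48,"roll": -0.1,"fingers": 91},
    {"dx": 40,"dy": 0,"dz": 0,"roll": -0.15,"fingers": 91},
    {"dx": 40,"dy": 0,"dz": 0,"roll": -0.15,"fingers": 91},
    {"dx": 40,"dy": 0,"dz": 0,"roll": -0.15,"fingers": 91},
    {"dx": 40,"dy": 0,"dz": 0,"roll": -0.12,"fingers": 91},
    {"dx": 25,"dy": 0,"dz": 0,"roll": -0.1,"fingers": 91},
    {"dx": 10,"dy": 0,"dz": 0,"roll": -0.03,"fingers": 91}
  ]
}}

```text
clock: 14.8
tool_pos: [0.6347, 0.2856, 0.1978]
ee_rot: [-3.141, 0.001, 2.106]
force: [0.4, -0.7, -0.8]
width: 0.993
```

Emit:
{"op": "carry_out", "data": {
  "series": [
    {"dx": 0,"dy": 0,"dz": 0,"roll": 0,"fingers": 91},
    {"dx": 0,"dy": 0,"dz": 0,"roll": 0,"fingers": 91},
    {"dx": 0,"dy": 0,"dz": 0,"roll": 0,"fingers": 91},
    {"dx": 0,"dy": 0,"dz": 0,"roll": 0,"fingers": 91}
  ]
}}

```text
clock: 15.2
tool_pos: [0.6315, 0.2869, 0.1991]
ee_rot: [3.142, -0.0, 2.113]
force: [0.1, 0.5, 0.3]
width: 0.991
```

```bash
python3 -c "
from w import *
look('red','w4')"
```

```text
red [322. 218.] ztop 50 edge False plane x632 y294 91x43 a-58.4 | depth x634 y292 89x44 a-58.3
[0.6317 0.2868 0.1991] 121.1 15.25
```

View pics/w4.png

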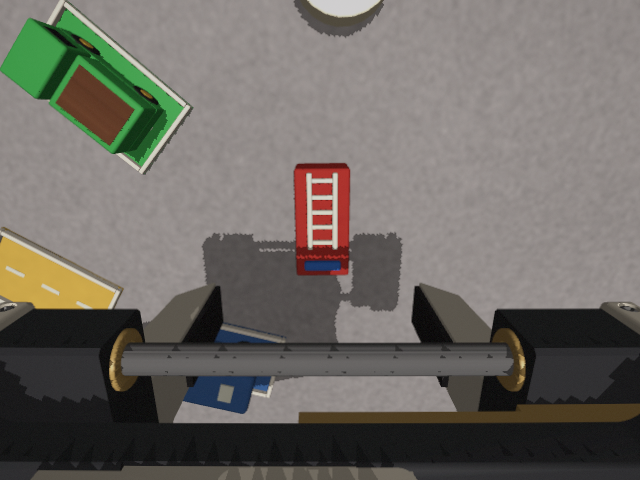

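The fire engine is at (322,218), lengthwise between the open jaws, and its surroundings are clear. The truck stands inside the green tray at upper left.

Emit:
{"op": "carry_out", "data": {
  "series": [
    {"dx": 0,"dy": 2,"dz": -35,"roll": 0.01,"fingers": 91},
    {"dx": 0,"dy": 0,"dz": -40,"roll": 0,"fingers": 91},
    {"dx": 0,"dy": 0,"dz": -40,"roll": 0,"fingers": 91},
    {"dx": 0,"dy": 0,"dz": -30,"roll": 0,"fingers": 91},
    {"dx": 0,"dy": 0,"dz": -15,"roll": 0,"fingers": 91},
    {"dx": 0,"dy": 0,"dz": 0,"roll": 0,"fingers": 91},
    {"dx": 0,"dy": 0,"dz": 0,"roll": 0,"fingers": 91}
  ]
}}

```text
clock: 15.95
tool_pos: [0.6331, 0.2891, 0.0401]
ee_rot: [3.14, -0.0, 2.122]
force: [0.5, 0.8, 0.3]
width: 0.989
```

Emit:
{"op": "carry_out", "data": {
  "series": [
    {"dx": 0,"dy": 0,"dz": 0,"roll": 0,"fingers": 20},
    {"dx": 0,"dy": 0,"dz": 0,"roll": 0,"fingers": 20},
    {"dx": 0,"dy": 0,"dz": 0,"roll": 0,"fingers": 20},
    {"dx": 0,"dy": 0,"dz": 0,"roll": 0,"fingers": 20},
    {"dx": 0,"dy": 0,"dz": 0,"roll": 0,"fingers": 20},
    {"dx": 0,"dy": 0,"dz": 0,"roll": 0,"fingers": 20},
    {"dx": 0,"dy": 0,"dz": 0,"roll": 0,"fingers": 20},
    {"dx": 0,"dy": 0,"dz": 0,"roll": 0,"fingers": 20}
  ]
}}

```text
clock: 16.75
tool_pos: [0.6326, 0.2886, 0.0388]
ee_rot: [3.141, -0.0, 2.121]
force: [0.7, -0.3, 1.4]
width: 0.481
```

Emit:
{"op": "carry_out", "data": {
  "series": [
    {"dx": 0,"dy": 0,"dz": 15,"roll": 0,"fingers": 20},
    {"dx": 0,"dy": 0,"dz": 35,"roll": 0,"fingers": 20},
    {"dx": 0,"dy": 0,"dz": 40,"roll": 0,"fingers": 20},
    {"dx": -8,"dy": -15,"dz": 10,"roll": 0.05,"fingers": 20},
    {"dx": -16,"dy": -30,"dz": 0,"roll": 0.1,"fingers": 20},
    {"dx": -18,"dy": -34,"dz": 0,"roll": 0.12,"fingers": 20},
    {"dx": -18,"dy": -34,"dz": 0,"roll": 0.12,"fingers": 20},
    {"dx": -18,"dy": -34,"dz": 0,"roll": 0.12,"fingers": 20},
    {"dx": -18,"dy": -34,"dz": 0,"roll": 0.12,"fingers": 20},
    {"dx": -18,"dy": -34,"dz": 0,"roll": 0.12,"fingers": 20}
  ]
}}

```text
clock: 17.75
tool_pos: [0.5177, 0.0722, 0.1396]
ee_rot: [-3.141, 0.001, 2.876]
force: [0.6, -0.6, -0.9]
width: 0.477
```

Emit:
{"op": "carry_out", "data": {
  "series": [
    {"dx": -18,"dy": -34,"dz": 0,"roll": 0.12,"fingers": 20},
    {"dx": -18,"dy": -34,"dz": 0,"roll": 0.12,"fingers": 20},
    {"dx": -18,"dy": -34,"dz": 0,"roll": 0.12,"fingers": 20},
    {"dx": -18,"dy": -30,"dz": 0,"roll": 0.1,"fingers": 20},
    {"dx": -10,"dy": -20,"dz": 0,"roll": 0.07,"fingers": 20},
    {"dx": -3,"dy": -4,"dz": 0,"roll": 0,"fingers": 20},
    {"dx": 0,"dy": 0,"dz": 0,"roll": 0,"fingers": 20},
    {"dx": 0,"dy": 0,"dz": 0,"roll": 0,"fingers": 20},
    {"dx": 0,"dy": 0,"dz": 0,"roll": 0,"fingers": 20}
  ]
}}

```text
clock: 18.65
tool_pos: [0.4343, -0.0812, 0.1391]
ee_rot: [3.141, 0.001, -2.881]
force: [-0.2, 0.0, -1.9]
width: 0.476
```

```bash
python3 -c "
from w import *
look('red','w5')"
```

```text
red [317. 392.] ztop 147 edge False plane x459 y-75 43x18 a-75.1 
red [317. 235.] ztop 146 edge False plane x401 y-90 72x43 a14.9 
[ 0.4342 -0.0812  0.139 ] -165.0 18.7
```

View pics/w5.png

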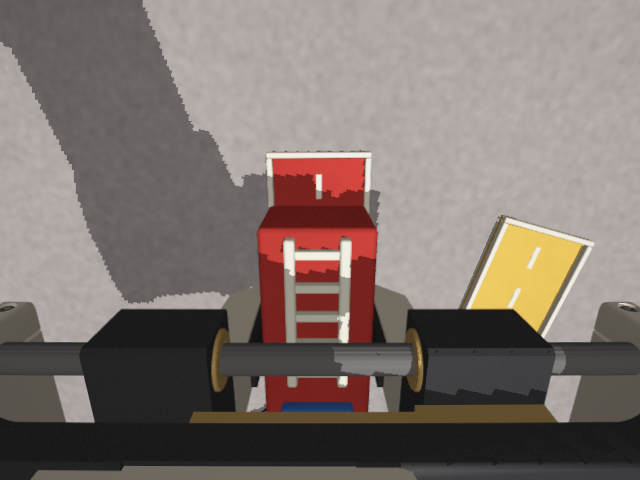

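The engine is aligned over the red tray, with the far lip corners at (267,154) and (372,154). I'll lower it.

Emit:
{"op": "carry_out", "data": {
  "series": [
    {"dx": 0,"dy": -1,"dz": -25,"roll": 0,"fingers": 20},
    {"dx": 0,"dy": 0,"dz": -30,"roll": 0,"fingers": 20},
    {"dx": 0,"dy": 0,"dz": -20,"roll": 0,"fingers": 20},
    {"dx": 0,"dy": 0,"dz": -12,"roll": 0,"fingers": 20},
    {"dx": 0,"dy": 0,"dz": -6,"roll": 0,"fingers": 20},
    {"dx": 0,"dy": 0,"dz": -4,"roll": 0,"fingers": 20},
    {"dx": 0,"dy": 0,"dz": 0,"roll": 0,"fingers": 20},
    {"dx": 0,"dy": 0,"dz": -1,"roll": 0,"fingers": 20},
    {"dx": 0,"dy": 0,"dz": 0,"roll": 0,"fingers": 20},
    {"dx": 0,"dy": 0,"dz": 0,"roll": 0,"fingers": 20}
  ]
}}

```text
clock: 19.7
tool_pos: [0.4341, -0.0834, 0.0416]
ee_rot: [-3.141, 0.001, -2.882]
force: [-1.3, 0.5, 5.4]
width: 0.481
```

Emit:
{"op": "carry_out", "data": {
  "series": [
    {"dx": 0,"dy": 0,"dz": 0,"roll": 0,"fingers": 65},
    {"dx": 0,"dy": 0,"dz": 0,"roll": 0,"fingers": 65},
    {"dx": 0,"dy": 0,"dz": 0,"roll": 0,"fingers": 65},
    {"dx": 0,"dy": 0,"dz": 0,"roll": 0,"fingers": 65},
    {"dx": 0,"dy": 0,"dz": 25,"roll": 0,"fingers": 65},
    {"dx": 0,"dy": 0,"dz": 40,"roll": 0,"fingers": 65},
    {"dx": 0,"dy": 0,"dz": 45,"roll": -0.05,"fingers": 91},
    {"dx": 10,"dy": 0,"dz": 48,"roll": -0.1,"fingers": 91},
    {"dx": 40,"dy": 0,"dz": 0,"roll": -0.15,"fingers": 91},
    {"dx": 40,"dy": 0,"dz": 0,"roll": -0.15,"fingers": 91}
  ]
}}

```text
clock: 20.7
tool_pos: [0.525, -0.0848, 0.2009]
ee_rot: [-3.14, 0.004, 2.943]
force: [0.8, -0.2, 0.6]
width: 0.977
```

Emit:
{"op": "carry_out", "data": {
  "series": [
    {"dx": 40,"dy": 0,"dz": 0,"roll": -0.15,"fingers": 91},
    {"dx": 40,"dy": 0,"dz": 0,"roll": -0.12,"fingers": 91},
    {"dx": 25,"dy": 2,"dz": 0,"roll": -0.1,"fingers": 91},
    {"dx": 11,"dy": 0,"dz": 0,"roll": -0.03,"fingers": 91},
    {"dx": 0,"dy": 0,"dz": 0,"roll": 0,"fingers": 91},
    {"dx": 0,"dy": 0,"dz": 0,"roll": 0,"fingers": 91},
    {"dx": 0,"dy": 0,"dz": 0,"roll": 0,"fingers": 91},
    {"dx": 0,"dy": 0,"dz": 0,"roll": 0,"fingers": 91}
  ]
}}

```text
clock: 21.5
tool_pos: [0.6386, -0.0819, 0.199]
ee_rot: [-3.141, 0.0, 2.552]
force: [-0.1, -0.5, -0.7]
width: 0.991
```

```bash
python3 -c "
from w import *
look('yellow','w6')"
```

```text
yellow [322. 221.] ztop 51 edge False plane x637 y-76 85x43 a-32.5 | depth x643 y-80 89x44 a-33.7
[ 0.6388 -0.0819  0.1991] 146.2 21.55
```

View pics/w6.png

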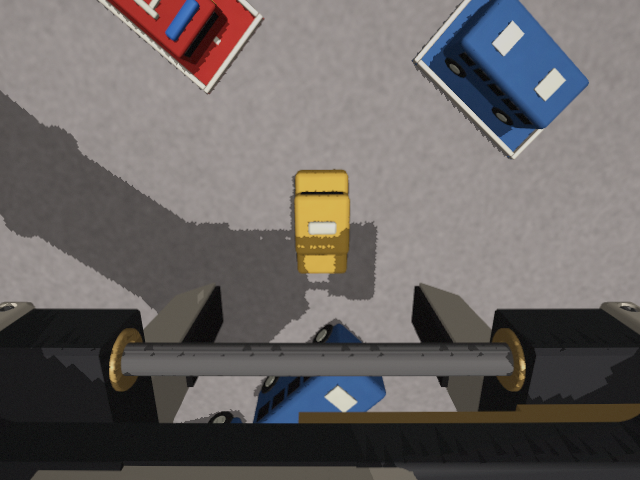

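The taxi is at (322,221), lengthwise between the jaws. The large bus at lower centre is clear of the gripper's footprint. The engine and the bus stand in their trays.

Emit:
{"op": "carry_out", "data": {
  "series": [
    {"dx": 2,"dy": 1,"dz": -35,"roll": 0,"fingers": 91},
    {"dx": 0,"dy": 0,"dz": -40,"roll": 0,"fingers": 91},
    {"dx": 0,"dy": 0,"dz": -40,"roll": 0,"fingers": 91},
    {"dx": 0,"dy": 0,"dz": -30,"roll": 0,"fingers": 91},
    {"dx": 0,"dy": 0,"dz": -15,"roll": 0,"fingers": 91},
    {"dx": 0,"dy": 0,"dz": 0,"roll": 0,"fingers": 91},
    {"dx": 0,"dy": 0,"dz": 0,"roll": 0,"fingers": 91}
  ]
}}

```text
clock: 22.25
tool_pos: [0.6422, -0.0804, 0.04]
ee_rot: [3.141, 0.001, 2.551]
force: [0.7, -0.2, 0.7]
width: 0.987
```

Emit:
{"op": "carry_out", "data": {
  "series": [
    {"dx": 0,"dy": 0,"dz": 0,"roll": 0,"fingers": 20},
    {"dx": 0,"dy": 0,"dz": 0,"roll": 0,"fingers": 20},
    {"dx": 0,"dy": 0,"dz": 0,"roll": 0,"fingers": 20},
    {"dx": 0,"dy": 0,"dz": 0,"roll": 0,"fingers": 20},
    {"dx": 0,"dy": 0,"dz": 0,"roll": 0,"fingers": 20},
    {"dx": 0,"dy": 0,"dz": 0,"roll": 0,"fingers": 20},
    {"dx": 0,"dy": 0,"dz": 0,"roll": 0,"fingers": 20},
    {"dx": 0,"dy": 0,"dz": 0,"roll": 0,"fingers": 20}
  ]
}}

```text
clock: 23.05
tool_pos: [0.6416, -0.0804, 0.0387]
ee_rot: [3.141, -0.0, 2.551]
force: [0.7, -0.2, 1.2]
width: 0.48
```

Emit:
{"op": "carry_out", "data": {
  "series": [
    {"dx": 0,"dy": 0,"dz": 15,"roll": 0,"fingers": 20},
    {"dx": 0,"dy": 0,"dz": 35,"roll": 0,"fingers": 20},
    {"dx": 0,"dy": 0,"dz": 40,"roll": 0,"fingers": 20},
    {"dx": -10,"dy": 8,"dz": 10,"roll": 0.05,"fingers": 20},
    {"dx": -25,"dy": 21,"dz": 0,"roll": 0.08,"fingers": 20},
    {"dx": -27,"dy": 23,"dz": 0,"roll": 0.08,"fingers": 20},
    {"dx": -27,"dy": 23,"dz": 0,"roll": 0.08,"fingers": 20},
    {"dx": -27,"dy": 23,"dz": 0,"roll": 0.08,"fingers": 20},
    {"dx": -27,"dy": 23,"dz": 0,"roll": 0.08,"fingers": 20},
    {"dx": -27,"dy": 23,"dz": 0,"roll": 0.08,"fingers": 20}
  ]
}}

```text
clock: 24.05
tool_pos: [0.4703, 0.0642, 0.1395]
ee_rot: [-3.141, 0.001, 3.085]
force: [-0.3, 1.1, -1.6]
width: 0.48
```

Emit:
{"op": "carry_out", "data": {
  "series": [
    {"dx": -18,"dy": 15,"dz": 0,"roll": 0.05,"fingers": 20},
    {"dx": -7,"dy": 7,"dz": 0,"roll": 0,"fingers": 20},
    {"dx": 0,"dy": 0,"dz": 0,"roll": 0,"fingers": 20},
    {"dx": 0,"dy": 0,"dz": 0,"roll": 0,"fingers": 20},
    {"dx": 0,"dy": 0,"dz": 0,"roll": 0,"fingers": 20},
    {"dx": 0,"dy": 0,"dz": 0,"roll": 0,"fingers": 20}
  ]
}}

```text
clock: 24.65
tool_pos: [0.4472, 0.0848, 0.1386]
ee_rot: [3.142, -0.0, 3.129]
force: [-0.4, 0.1, -2.2]
width: 0.474
```

```bash
python3 -c "
from w import *
look('yellow','w7')"
```

```text
yellow [317. 389.] ztop 151 edge False plane x467 y85 42x14 a89.3 
yellow [318. 251.] ztop 151 edge False plane x410 y85 70x43 a-0.7 
[0.447  0.085  0.1386] 179.3 24.7
```

View pics/w7.png

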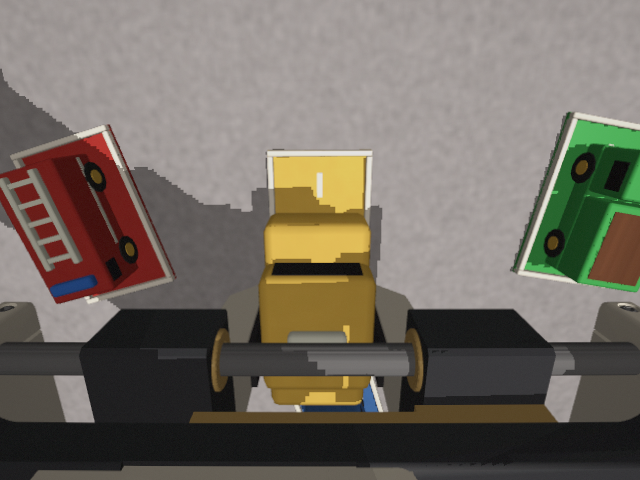

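The taxi is aligned over the yellow tray, with lip corners at (267,152) and (371,152). The engine on the left and the truck on the right are both in their trays. I'll lower the taxi.

Emit:
{"op": "carry_out", "data": {
  "series": [
    {"dx": -1,"dy": 1,"dz": -25,"roll": 0,"fingers": 20},
    {"dx": 0,"dy": 0,"dz": -30,"roll": 0,"fingers": 20},
    {"dx": 0,"dy": 0,"dz": -20,"roll": 0,"fingers": 20},
    {"dx": 0,"dy": 0,"dz": -12,"roll": 0,"fingers": 20},
    {"dx": 0,"dy": 0,"dz": -6,"roll": 0,"fingers": 20},
    {"dx": 0,"dy": 0,"dz": -4,"roll": 0,"fingers": 20},
    {"dx": 0,"dy": 0,"dz": 0,"roll": 0,"fingers": 20},
    {"dx": 0,"dy": 0,"dz": -1,"roll": 0,"fingers": 20},
    {"dx": 0,"dy": 0,"dz": 0,"roll": 0,"fingers": 20},
    {"dx": 0,"dy": 0,"dz": 0,"roll": 0,"fingers": 20}
  ]
}}

```text
clock: 25.7
tool_pos: [0.4461, 0.0867, 0.0416]
ee_rot: [3.141, 0.002, 3.131]
force: [-1.3, -1.0, 6.8]
width: 0.474
```

Emit:
{"op": "carry_out", "data": {
  "series": [
    {"dx": 0,"dy": 0,"dz": 0,"roll": 0,"fingers": 65},
    {"dx": 0,"dy": 0,"dz": 0,"roll": 0,"fingers": 65},
    {"dx": 0,"dy": 0,"dz": 0,"roll": 0,"fingers": 65},
    {"dx": 0,"dy": 0,"dz": 0,"roll": 0,"fingers": 65},
    {"dx": 0,"dy": 0,"dz": 25,"roll": 0,"fingers": 65},
    {"dx": 0,"dy": 0,"dz": 40,"roll": 0,"fingers": 65},
    {"dx": 0,"dy": 0,"dz": 45,"roll": 0,"fingers": 65},
    {"dx": 0,"dy": 0,"dz": 45,"roll": 0,"fingers": 65},
    {"dx": 10,"dy": -30,"dz": 20,"roll": 0,"fingers": 65},
    {"dx": 0,"dy": -40,"dz": 20,"roll": 0,"fingers": 65}
  ]
}}

```text
clock: 26.7
tool_pos: [0.4568, 0.0174, 0.2378]
ee_rot: [3.141, 0.003, 3.135]
force: [0.5, -1.0, -0.6]
width: 0.705
```

Emit:
{"op": "carry_out", "data": {
  "series": [
    {"dx": 0,"dy": -40,"dz": 10,"roll": -0.1,"fingers": 65},
    {"dx": 0,"dy": -40,"dz": 0,"roll": -0.1,"fingers": 65},
    {"dx": 0,"dy": -40,"dz": 0,"roll": -0.1,"fingers": 65},
    {"dx": 0,"dy": -40,"dz": 0,"roll": -0.1,"fingers": 65},
    {"dx": 0,"dy": -40,"dz": 0,"roll": -0.1,"fingers": 65},
    {"dx": 0,"dy": -40,"dz": 0,"roll": -0.1,"fingers": 65},
    {"dx": 0,"dy": -40,"dz": 0,"roll": -0.1,"fingers": 65},
    {"dx": 0,"dy": -30,"dz": 0,"roll": -0.1,"fingers": 65},
    {"dx": 0,"dy": 0,"dz": 0,"roll": 0,"fingers": 65},
    {"dx": 0,"dy": 0,"dz": 0,"roll": 0,"fingers": 65}
  ]
}}

```text
clock: 27.7
tool_pos: [0.4553, -0.2935, 0.2453]
ee_rot: [3.141, -0.001, 2.331]
force: [0.3, 1.2, 0.1]
width: 0.706
```

Run:
```python
from bench import *
from h import *
c=read_camera("top"); cv2.imwrite("pics/top2.png",c["frame"][190:350,190:400].repeat(1,0)); 
cv2.imwrite("pics/top2c.png",cv2.resize(c["frame"][195:345,190:400],None,fx=3.8,fy=3.8,interpolation=cv2.INTER_CUBIC))
T=dict(red=((434,-82),15.1,.050),blue=((623,105),15.8,.057),green=((427,286),-10,.054),yellow=((446,86),-.5,.054))
v,u=np.mgrid[190:350,190:400]; uv=np.c_[u.ravel(),v.ravel()]; uv=uv[c["depth"][uv[:,1],uv[:,0]]>0]; L=lift(c,uv)*1000
for n,(p,a,z) in T.items():
    t=np.radians(a); q=(L[:,:2]-p)@np.array([[np.cos(t),-np.sin(t)],[np.sin(t),np.cos(t)]])
    s=(abs(q[:,0])<65)&(abs(q[:,1])<45)&(L[:,2]>25); r=rect(np.c_[q[s]/1000,L[s,2]])
    print(n,"along %.0f across %.0f size %.0fx%.0f da %.1f"%r,"zmax %.0f"%np.percentile(L[s,2],95))
print(get_state()["tool_pos"],get_state()["clock"])
```

```text
red along -2 across -4 size 91x44 da -0.2 zmax 55
blue along -4 across -1 size 91x45 da -0.6 zmax 60
green along 3 across -2 size 89x47 da -1.2 zmax 59
yellow along 2 across -2 size 88x44 da -0.1 zmax 57
[ 0.45552032 -0.29246227  0.24553291] 27.75
```

View pics/top2c.png

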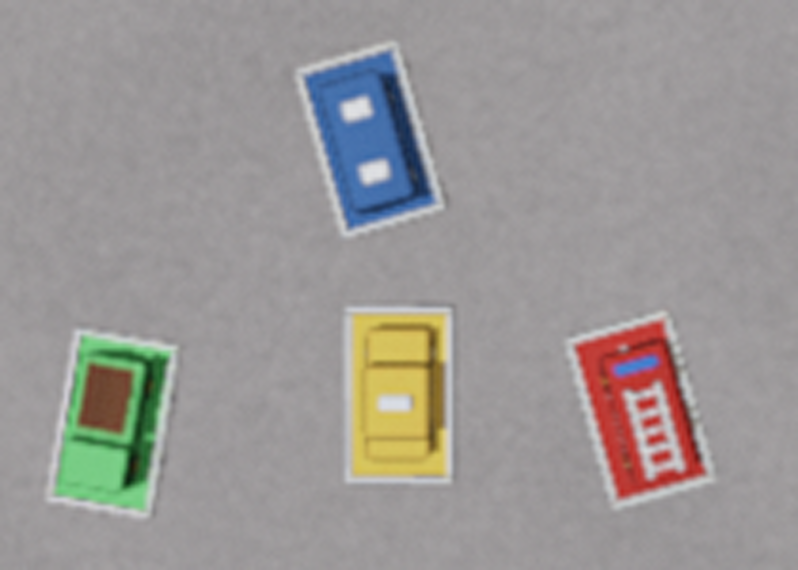

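All four vehicles stand inside their own trays in this crop: bus (370,140), truck (108,422), taxi (400,395) and engine (640,410). Measured offsets are 4 mm or less and 1.2° or less. I'll hand the job in.

```bash
python3 -c "
from bench import *
print(close_job())"
```

```text
the job is handed in; nothing more can be done
None
```

All four vehicles are in the trays of their own colour, and I handed the job in at about 28 s of robot time. I used the small bus (about 88x45x54 mm) and left the two larger ones (about 120 mm long, 72 mm high) alone. Each vehicle was gripped across its sides, lowered to the tray floor, and only then released.

Offsets in the last top view, by depth:

| Vehicle | Along tray (mm) | Across tray (mm) | Angle off (°) |
|---|---|---|---|
| fire engine | -2 | -4 | 0.2 |
| bus | -4 | -1 | 0.6 |
| dump truck | 3 | -2 | 1.2 |
| taxi | 2 | -2 | 0.1 |

- **Disagreements:** The wrist camera read the vehicles' positions a few mm further forward than the top camera. The first numeric check of the bus in its tray failed because other points got mixed in. I confirmed the bus from its roof hatches instead, and again in the last view.
- **Not measured:** I did not measure the game box and the label roll again at the end. The gripper stayed clear of both throughout. I checked that the vehicles were level on the tray floor only through roof heights, which read 55–60 mm.

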